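Line up the mandrel end plugs by flange size

ROBOT

A 6-joint arm with a two-finger parallel gripper is mounted at the origin on a cart in front of the work surface, level with it; the furniture and walls round the work are solid. World frame = base frame: x ahead of the robot, y to its left, z up, the work surface at z = 0. Lengths are in m, angles in rad, forces in N, time in s.
With the tool pointing down it reaches from about 0.35 to 0.775 m from the base axis. Payload 5.5 kg.
Tool frame: the origin (TCP) lies where the fingers leave the gripper's body, on its centre line; the fingertips stand env.tip_reach ahead of it and the grasp point (between the pads) lies 54 mm ahead of it (env.tip_reach is the distance from the TCP to the fingertips, in m); z points along the fingers, y is the line along which they close (so a half turn about z gives the same grasp; the last joint's range is limited). The gripper opens to 85 mm and grips with 20 to 120 N. Pads are 22 mm wide; open, the fingers measure 114 mm over their backs; the gripper's body (76 mm by 85 mm) begins 54 mm behind the grasp point. The pads swing forward as they close: fully open they stand 13 mm farther back than shut.
Start: joints at [-1.387, 0.313, 0.046, 1.304, 0, 1.431], TCP at [0.183, -0.545, 0.304] pointing down, gripper open.
Joint ranges: [-2.76, 2.76], [-0.86, 1.69], [-1.03, 1.26], [-2.2, 2.34], [-1.47, 1.5], [-3.14, 3.14]. Speed limits (rad/s): [2.57, 2.57, 3.14, 3.14, 3.14, 3.14].

INTERFACE

Orientations are given as a unit quaternion [w, x, y, z].
In Python, from workcell import status, optics, hand_in, env gives the robot as it stands.
- The arm moves only by the shell command python3 -m handwheel 'ROWS' [FORCE]. ROWS is a JSON object whose one key "deltas" holds a list of rows, each a list of 5 numbers: the opening, from -1 (shut) to 1 (fully open), then the shift along the tool's x, y, z in units of 40 mm (1.0 is 40 mm), then the turn about the tool's z in units of 10 degrees (1.0 is 10 degrees). In form: {"deltas": [[jaw, x, y, z, roll], ...]}. A call has 1 to 20 rows; each row shifts and turns the commanded pose from where the row before left it, along the tool's axes as they then stand; what a row does not reach is not made up. A row lasts 1/8 s, in which the tool goes at most 62.5 mm and 10.7 degrees, less where a joint would pass 70% of its speed; a pose out of reach is approached as far as the arm can. A call is refused whole if a number of a shift passes 1 or a number of a turn 1, either way. A call with a gripper value outside its range is refused whole. The fingers move at their own pace and stop on an object; FORCE is the grip in N (left out, the last holds). Time passes only in rows, so rows that do not move let the fingers close. It gives the time, the measured TCP pose, the force, the opening and the grip force at its end, in the units of the state.
- status.get_state(): the state, without advancing time (a new reading comes with each control period).
- optics.read_camera(name): name is "scene" or "top" or "wrist"; returns a dict with "frame" (384x512x3 uint8, red, green, blue), "depth" (384x512 float32, m along the optical axis (not along the pixel's ray), 0 where there is no reading), "vfov" (degrees; the focal length in pixels is half the picture's height over the tangent of half this angle, whatever the lens; pixels are square), "cx", "cy" (the principal point, pixels), "origin" and "attitude" of the camera in the world. Camera axes: x right, y down, z forward; pixel columns grow to the right and rows downward; lengths in m; the calibration is good to about 2 mm. A picture is of the moment at which its call begins.
- hand_in(): hands the job in; it is judged then, once.
The state is a dict: "clock": time; "joint_pos": joint angles; "qvel": joint speeds; "tau": joint torques, N m; "tcp_pos": TCP position; "orientation": TCP orientation; "wrist_force": force on the tool from outside, world axes, zero at the start; "ft_torque": the same for the moment, N m; "finger_gap": finger opening in m; "grip_force": force on a finger pad.
Only numpy, scipy, OpenCV 4.12 (cv2) and the standard library are available. Lean on these libraries where they do the work, as an engineer would, in place of code of your own. Each camera call takes 0.05 s, during which the arm holds its last target. There are 200 camera calls.

TASK

Set the four mandrel end plugs out on the setting-out rail in order of flange diameter, one standing upright on each round black mark and centred on it: the smallest on the mark next to the red end block, then each larger one in turn, the largest on the mark at the far end. Leave them all standing freely.

Things in the scene. Friction and masses are not known exactly. Their poses are not given: they have to be found in the camera images.
- plug_36: the smallest of four turned mandrel end plugs: a cream nylon flange 36 mm in diameter and 14 mm thick at its rim, coned up to a hub 30 mm in diameter that ends 22 mm up, and above it a steel shaft stub 22 mm in diameter reaching to 60 mm. All four are equally tall. Stands loose on its flange on a thin green mat; 0.11 to 0.22 kg. Origin: centre of the underside; z up along the stub.
- plug_46: the second smallest of four turned mandrel end plugs: a cream nylon flange 46 mm in diameter and 14 mm thick at its rim, coned up to a hub 30 mm in diameter that ends 22 mm up, and above it a steel shaft stub 22 mm in diameter reaching to 60 mm. All four are equally tall. Stands loose on its flange on a thin green mat; 0.11 to 0.22 kg. Origin: centre of the underside; z up along the stub.
- plug_56: the second largest of four turned mandrel end plugs: a cream nylon flange 56 mm in diameter and 14 mm thick at its rim, coned up to a hub 30 mm in diameter that ends 22 mm up, and above it a steel shaft stub 22 mm in diameter reaching to 60 mm. All four are equally tall. Stands loose on its flange on a thin green mat; 0.11 to 0.22 kg. Origin: centre of the underside; z up along the stub.
- plug_66: the largest of four turned mandrel end plugs: a cream nylon flange 66 mm in diameter and 14 mm thick at its rim, coned up to a hub 30 mm in diameter that ends 22 mm up, and above it a steel shaft stub 22 mm in diameter reaching to 60 mm. All four are equally tall. Stands loose on its flange on a thin green mat; 0.11 to 0.22 kg. Origin: centre of the underside; z up along the stub.
- mark_a: round black mark, 64 mm across with white ring and cross, at one end of the row; fixed. One of four alike in a straight row on a low aluminium rail, 85 mm centre to centre. Origin: centre of its flat top, 12 mm above z=0, z up; the row runs along its y, from d to a is +y. A fence, 12 mm higher than the mark, runs along the row 51 mm from the centre on its +x side.
- mark_b: round black mark, 64 mm across with white ring and cross, next to mark_a; fixed. One of four alike in a straight row on a low aluminium rail, 85 mm centre to centre. Origin: centre of its flat top, 12 mm above z=0, z up; the row runs along its y, from d to a is +y. A fence, 12 mm higher than the mark, runs along the row 51 mm from the centre on its +x side.
- mark_c: round black mark, 64 mm across with white ring and cross, next to mark_d; fixed. One of four alike in a straight row on a low aluminium rail, 85 mm centre to centre. Origin: centre of its flat top, 12 mm above z=0, z up; the row runs along its y, from d to a is +y. A fence, 12 mm higher than the mark, runs along the row 51 mm from the centre on its +x side.
- mark_d: round black mark, 64 mm across with white ring and cross, at the other end of the row; fixed. One of four alike in a straight row on a low aluminium rail, 85 mm centre to centre. Origin: centre of its flat top, 12 mm above z=0, z up; the row runs along its y, from d to a is +y. A fence, 12 mm higher than the mark, runs along the row 51 mm from the centre on its +x side.
- red_stop: red plastic end block, 70 mm across the rail, 26 mm along it, top 14 mm higher than the marks, fixed on the rail 53 mm beyond the end mark next to it. It marks the end where the smallest plug goes; a like grey block is at the other end. It may be at either end. Origin: centre of its underside, 2 mm below the level of the marks.
Mind the look-alikes: they are no part of the job. Leave any yellow look-alike of the plug_46 alone.

How it is judged:
At the end, for the whole second after the job is handed in: Counting from the red end block, the marks carry the 36, 46, 56 and 66 mm plugs in that order; each plug's centre is within 12 mm of its mark's centre, the plug stands upright (within 0.1 rad) on the mark, and is at rest (((horizontal distance between red_stop and mark_a below 0.12 m and horizontal distance between plug_36 and mark_a below 0.012 m and horizontal distance between plug_46 and mark_b below 0.012 m and horizontal distance between plug_56 and mark_c below 0.012 m and horizontal distance between plug_66 and mark_d below 0.012 m) or (horizontal distance between red_stop and mark_d below 0.12 m and horizontal distance between plug_36 and mark_d below 0.012 m and horizontal distance between plug_46 and mark_c below 0.012 m and horizontal distance between plug_56 and mark_b below 0.012 m and horizontal distance between plug_66 and mark_a below 0.012 m)) and angle between each of plug_36, plug_46, plug_56, plug_66's own z axis and vertical below 0.1 rad and height (world z) of plug_36 between 0.009 and 0.017 m and linear speed of each of plug_36, plug_46, plug_56, plug_66 below 0.02 m/s and angular speed of each of plug_36, plug_46, plug_56, plug_66 below 0.3 rad/s and height (world z) of plug_46 between 0.009 and 0.017 m and height (world z) of plug_56 between 0.009 and 0.017 m and height (world z) of plug_66 between 0.009 and 0.017 m); the robot touches nothing.
It also fails if it takes over 93 s, if anything falls off the work surface, if the arm or the gripper's body presses on something with over 40 N, if the wrist force passes 120 N, or if a joint passes its speed limit or range.

## Working session

There is one attempt and no reset: what is moved stays moved. The work goes in short steps, Python scripts to look and compute and a shell command to move; the robot and the scene stay as the last step left them, time stands still between calls to the robot, and variables do not carry over. Pictures are saved under pics/ and viewed, at most 14 in all, crops included, and the job is handed in when it is done.

```bash
mkdir -p pics; ls
python3 - <<'E'
from workcell import status, optics, env
import cv2, pickle
print(status.get_state(), env.tip_reach)
for n in ("scene","top"):
    c=optics.read_camera(n); pickle.dump(c,open(f"{n}0.pkl","wb"))
    cv2.imwrite(f"pics/{n}0.png",c["frame"][:,:,::-1]); print(n,{k:v for k,v in c.items() if k not in("frame","depth")})
E
```

```text
pics
{'clock': 0.0, 'joint_pos': array([-1.38659337e+00,  3.14003469e-01,  4.49765315e-02,  1.30360929e+00,
        1.74595092e-05,  1.43121586e+00]), 'qvel': array([-1.86927174e-03,  4.62223692e-04,  2.41153877e-04,  8.58505766e-05,
       -1.54370912e-03,  1.53828304e-03]), 'tau': array([-1.02191258e-03, -4.80624497e+01,  2.98534459e+01,  1.90985244e-02,
       -1.05607130e-04,  1.07972204e-05]), 'tcp_pos': array([ 0.1828739 , -0.54473967,  0.30300601]), 'orientation': array([-9.19913752e-04,  9.86923717e-01,  1.61185392e-01, -1.17959061e-05]), 'wrist_force': array([-0.14373662, -0.24782958,  0.11602418]), 'ft_torque': array([ 0.00387165, -0.03811298,  0.00515742]), 'grip_force': 0.0, 'finger_gap': 0.0853607225097348} 0.0726
scene {'vfov': 44.038471610462295, 'cx': 259.9506490200343, 'cy': 190.33761424891483, 'origin': array([ 0.02368997, -1.06475163,  0.79124397]), 'attitude': array([-0.46149839,  0.85455669, -0.21288602,  0.1069189 ])}
top {'vfov': 50.15158510944779, 'cx': 256.24179546387825, 'cy': 188.991522795408, 'origin': array([ 0.40617359, -0.06621917,  1.08422166]), 'attitude': array([ 0.05535079, -0.69768993,  0.71315502, -0.03968592])}
```

View pics/scene0.png

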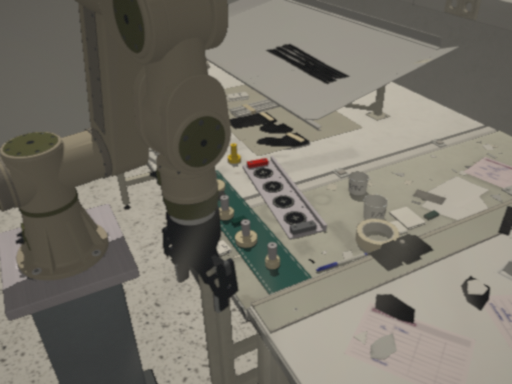

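View pics/top0.png

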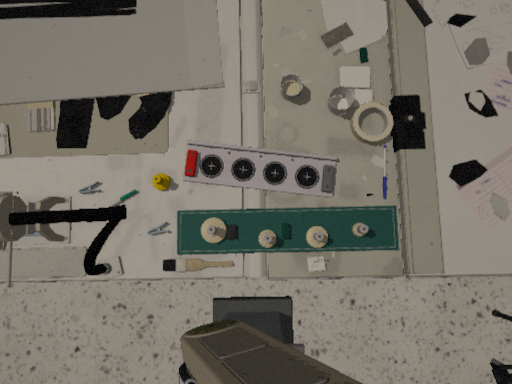

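The top view shows the red block at (191,163) on the left, marks at about (211,166), (243,170), (274,173) and (307,177), and the grey block at (328,179). The plugs on the mat, by flange size, are 66 at (213,231), 46 at (267,239), 56 at (317,237) and 36 at (361,230). The yellow look-alike is at (161,182).

```bash
cat > h.py <<'E'
import numpy as np, cv2, pickle
from scipy.spatial.transform import Rotation as R
def cam(c):
    f=c["frame"].shape[0]/2/np.tan(np.radians(c["vfov"])/2)
    q=c["attitude"]; return f,R.from_quat([q[1],q[2],q[3],q[0]]).as_matrix()
def ray(c,u,v):
    f,M=cam(c); return M@np.array([(u-c["cx"])/f,(v-c["cy"])/f,1.0])
def onplane(c,u,v,z):
    d=ray(c,u,v); o=c["origin"]; return o+d*(z-o[2])/d[2]
def cloud(c):
    f,M=cam(c); v,u=np.mgrid[:384,:512]; D=c["depth"]
    P=np.stack([(u-c["cx"])/f*D,(v-c["cy"])/f*D,D],-1)@M.T+c["origin"]; P[D==0]=np.nan; return P
def proj(c,p):
    f,M=cam(c); q=M.T@(np.asarray(p)-c["origin"]); return q[:2]/q[2]*f+[c["cx"],c["cy"]]
def tri(c1,p1,c2,p2):
    d1,d2=ray(c1,*p1),ray(c2,*p2)
    s=np.linalg.lstsq(np.c_[d1,-d2],c2["origin"]-c1["origin"],rcond=None)[0]
    a,b=c1["origin"]+s[0]*d1,c2["origin"]+s[1]*d2
    return (a+b)/2,np.linalg.norm(a-b)
E
python3 - <<'E'
from h import *
np.set_printoptions(precision=4,suppress=True)
c=pickle.load(open("top0.pkl","rb")); s=pickle.load(open("scene0.pkl","rb")); P=cloud(c)
for n,(u,v) in {"66":(213,231),"46":(267,239),"56":(317,237),"36":(361,230)}.items():
    w=np.zeros((384,512),bool); w[v-16:v+16,u-16:u+16]=1
    m=w&(P[...,2]>.05)&(P[...,2]<.08); vv,uu=np.nonzero(m)
    mat=w&(P[...,2]<.012)
    print(n,"top px",uu.mean(),vv.mean(),m.sum(),"pt",P[m].mean(0),"onplane.061",onplane(c,uu.mean(),vv.mean(),.061),"mat z",np.nanmedian(P[mat][:,2]))
g=cv2.cvtColor(c["frame"],cv2.COLOR_RGB2GRAY)
for (u,v) in [(211,166),(243,170),(274,173),(307,177)]:
    w=np.zeros_like(g); w[v-16:v+17,u-16:u+17]=1
    cs,_=cv2.findContours(((g<70)&(w>0)).astype(np.uint8),cv2.RETR_EXTERNAL,cv2.CHAIN_APPROX_NONE)
    k=max(cs,key=cv2.contourArea); (x,y),a,_=cv2.fitEllipse(k)
    p=onplane(c,x,y,.012); print("mark",x,y,a,p,"depth z",np.nanmedian(P[v-8:v+8,u-8:u+8,2]), "scene px",proj(s,p))
big=cv2.resize(c["frame"][140:270,140:410],None,fx=2.9,fy=2.9,interpolation=cv2.INTER_CUBIC); cv2.imwrite("pics/topcrop.png",big[:,:,::-1])
E
python3 -m handwheel '{"deltas": [[1,0,0,0,0]]}'
```

```text
66 top px 211.25757575757575 228.6818181818182 66 pt [0.4475 0.0683 0.0675] onplane.061 [0.4478 0.0692 0.061 ] mat z 0.00871821037902698
46 top px 267.2542372881356 237.4915254237288 59 pt [ 0.423  -0.0697  0.0685] onplane.061 [ 0.4231 -0.0697  0.061 ] mat z 0.008158463606344202
56 top px 318.8059701492537 235.73134328358208 67 pt [ 0.4247 -0.1963  0.0671] onplane.061 [ 0.4248 -0.1971  0.061 ] mat z 0.008081856661183884
36 top px 363.27777777777777 228.125 72 pt [ 0.441  -0.306   0.0665] onplane.061 [ 0.4412 -0.3073  0.061 ] mat z 0.008114908596711379
mark 211.3689422607422 165.86920166015625 (19.980493545532227, 21.53904151916504) [0.6165 0.0744 0.012 ] depth z 0.013453833950996419 scene px [262.9112 172.0668]
mark 242.7237548828125 169.1719512939453 (20.862525939941406, 21.682388305664062) [ 0.6055 -0.0091  0.012 ] depth z 0.013046009495292 scene px [272.5961 185.5412]
mark 274.4288635253906 172.86959838867188 (20.603933334350586, 21.419841766357422) [ 0.5935 -0.0929  0.012 ] depth z 0.013335849795620192 scene px [282.9823 200.4875]
mark 306.6316223144531 176.31216430664062 (20.114971160888672, 21.32633399963379) [ 0.5822 -0.1777  0.012 ] depth z 0.012627086220454498 scene px [294.8189 217.0531]
clock: 0.22
tcp_pos: [0.1829, -0.5449, 0.3034]
orientation: [-0.0, 0.987, 0.161, -0.0]
wrist_force: [-1.2, -0.2, -0.1]
finger_gap: 0.0853
grip_force: 0.0
```

View pics/topcrop.png

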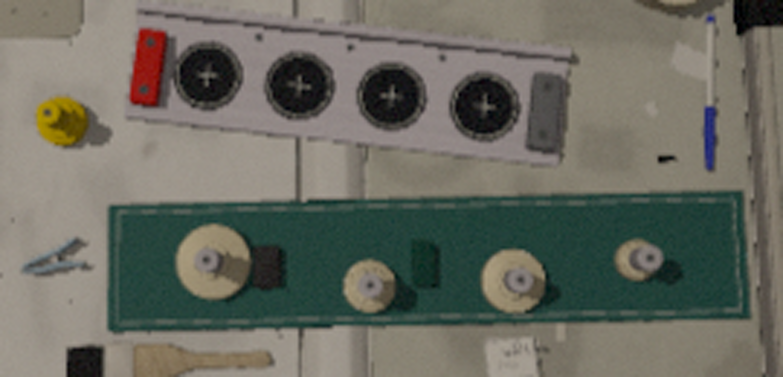

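```bash
python3 -m handwheel '{"deltas": [[1,0,0,0,1],[1,0,0,0,0.85],[1,0.92,-0.85,0,0],[1,0.92,-0.85,0,0],[1,0.92,-0.85,0,0],[1,0.92,-0.85,0,0],[1,0.92,-0.85,0,0],[1,0.92,-0.85,0,0],[1,0.92,-0.85,0,0],[1,0,0,0,0],[1,0,0,0,0],[1,0,0,0,0]]}' 40
python3 - <<'E'
from h import *
from workcell import optics
c=optics.read_camera("wrist"); pickle.dump(c,open("w1.pkl","wb")); cv2.imwrite("pics/w1.png",c["frame"][:,:,::-1])
print(c["origin"],c["attitude"],c["vfov"])
t=pickle.load(open("top0.pkl","rb"));P=cloud(t)
print("shelf",P[60,150],P[90,200],"blackbox",P[231,231],"green",P[231,287],"red",P[163,191],"fence",P[148,240],"yellow",P[182,161])
E
```

```text
clock: 1.72
tcp_pos: [0.4395, -0.3078, 0.3038]
orientation: [0.0, 1.0, -0.0, -0.0]
wrist_force: [0.3, -0.4, 0.9]
finger_gap: 0.0853
grip_force: 0.0
[ 0.51772616 -0.30816263  0.37354314] [-0.11125206 -0.69761963  0.69894067  0.11149785] 68.24293244376085
shelf [0.84414244 0.19799574 0.16898332] [ 8.33147762e-01  1.06338587e-01 -1.19302860e-04] blackbox [0.44235587 0.02332336 0.02143907] green [ 0.4394248  -0.12123591  0.01774341] red [0.62308006 0.12660931 0.02466766] fence [ 0.66086771 -0.00326339  0.02191648] yellow [0.57159596 0.20137897 0.04137175]
```

View pics/w1.png

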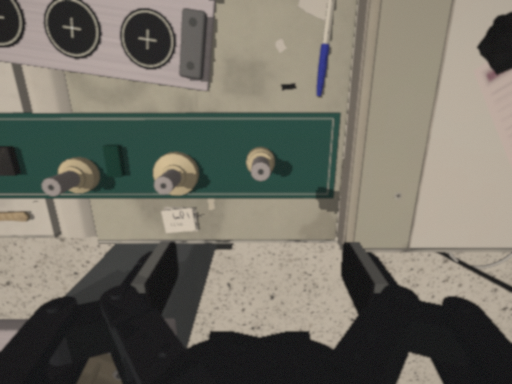

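The wrist view shows stub tops at about (261,171), (167,184) and (54,187), and marks d at (147,39) and c at (71,27). No neighbour is close to plug 36. I'll triangulate these against the top view.

```bash
cat >> h.py <<'E'
def stub(c,P,u,v,r=16):
    w=np.zeros(P.shape[:2],bool); w[max(v-r,0):v+r,max(u-r,0):u+r]=1
    zt=np.nanmax(np.where(w&(P[...,2]<.1),P[...,2],np.nan))
    m=w&(P[...,2]>.058)&(P[...,2]<.085); vv,uu=np.nonzero(m); return (uu.mean(),vv.mean()),P[m].mean(0),m.sum()
def mark(c,u,v,r):
    g=cv2.cvtColor(c["frame"],cv2.COLOR_RGB2GRAY); w=np.zeros_like(g); w[max(v-r,0):v+r,max(u-r,0):u+r]=1
    cs,_=cv2.findContours(((g<80)&(w>0)).astype(np.uint8),cv2.RETR_EXTERNAL,cv2.CHAIN_APPROX_NONE)
    return cv2.fitEllipse(max(cs,key=cv2.contourArea))
E
python3 - <<'E'
from h import *
np.set_printoptions(precision=4,suppress=True)
c=pickle.load(open("top0.pkl","rb"));w=pickle.load(open("w1.pkl","rb"));P=cloud(w);Q=cloud(c)
for n,a,b in [("36",(363,228),(261,171)),("56",(318,236),(167,184)),("46",(267,237),(54,187))]:
    p1=stub(c,Q,*a,10);p2=stub(w,P,*b,18)
    print(n,p2,"tri",*tri(c,p1[0],w,p2[0]),"plane",onplane(w,*p2[0],.065))
for n,a,b in [("d",(307,177),(147,39)),("c",(274,173),(71,27))]:
    m1=mark(c,*a,16);m2=mark(w,*b,36); print(n,m2,"tri",*tri(c,m1[0],w,m2[0]),"plane",onplane(w,*m2[0],.012))
print("mat z",np.nanmedian(P[125:150,210:235,2]),"table",np.nanmedian(P[90:105,240:270,2]))
E
```

```text
36 ((np.float64(260.5457516339869), np.float64(170.4313725490196)), array([ 0.4385, -0.3096,  0.0674]), np.int64(306)) tri [ 0.4397 -0.308   0.0669] 0.004114312829246434 plane [ 0.4379 -0.3096  0.065 ]
56 ((np.float64(164.79076923076923), np.float64(184.17846153846153)), array([ 0.4225, -0.201 ,  0.0668]), np.int64(325)) tri [ 0.4232 -0.1985  0.0631] 0.004312005559171634 plane [ 0.422  -0.2004  0.065 ]
46 ((np.float64(54.21333333333333), np.float64(185.71466666666666)), array([ 0.4207, -0.0749,  0.0663]), np.int64(375)) tri [ 0.4212 -0.0705  0.0617] 0.004135350069089713 plane [ 0.4204 -0.0739  0.065 ]
d ((147.00975036621094, 38.201419830322266), (44.04088592529297, 51.82939147949219), 155.30322265625) tri [ 0.5818 -0.178   0.0066] 0.0008821515959937981 plane [ 0.5804 -0.18    0.012 ]
c ((71.29301452636719, 26.67645263671875), (43.19424819946289, 55.07417678833008), 149.02110290527344) tri [ 0.5935 -0.0932  0.0077] 0.0007528176089663784 plane [ 0.5922 -0.0958  0.012 ]
mat z 0.00792357714107711 table 0.004797522430531054
```

```bash
python3 -m handwheel '{"deltas": [[1,0,0,0.9,0],[1,0,0,0.9,0],[1,0,0,0.9,0],[1,0,0,0.8,0],[1,0,0,0.7,0],[1,0,0,0.5,0],[1,0,0,0.25,0],[1,0,0,0,0],[1,0,0,0,0],[-1,0,0,0,0],[-1,0,0,0,0],[-1,0,0,0,0],[-1,0,0,0,0],[-1,0,0,0,0],[-1,0,0,0,0],[-1,0,0,0,0]]}' 50
```

```text
clock: 3.78
tcp_pos: [0.4405, -0.3071, 0.1062]
orientation: [0.0, 1.0, 0.0, 0.0]
wrist_force: [-0.7, 0.2, 3.8]
finger_gap: 0.0211
grip_force: 48.8
```

```bash
python3 -m handwheel '{"deltas": [[-1,0,0,-0.5,0],[-1,0,0,-0.95,0],[-1,0,0,-0.95,0],[-1,0,0,-0.95,0],[-1,0.4,-0.86,0,0],[-1,0.4,-0.86,0,0],[-1,0.4,-0.86,0,0],[-1,0.4,-0.86,0,0],[-1,0.4,-0.86,0,0],[-1,0.4,-0.86,0,0],[-1,0.4,-0.86,0,0],[-1,0.4,-0.86,0,0],[-1,0.4,-0.86,0,0],[-1,0.4,-0.86,0,0],[-1,0.4,-0.86,0,0],[-1,0,0,0,0],[-1,0,0,0,0],[-1,0,0,0,0]]}'
python3 - <<'E'
from h import *
from workcell import optics
c=optics.read_camera("wrist"); pickle.dump(c,open("w2.pkl","wb")); cv2.imwrite("pics/w2.png",c["frame"][:,:,::-1])
for p in [(.616,.073,.012),(.605,-.010,.012)]: print(proj(c,p))
E
```

```text
clock: 6.02
tcp_pos: [0.6155, 0.0707, 0.2396]
orientation: [0.0, 1.0, -0.0, -0.0]
wrist_force: [0.0, 0.5, -2.3]
finger_gap: 0.0207
grip_force: 49.4
[256.83042937 170.99208002]
[332.72791412 180.63493385]
```

View pics/w2.png

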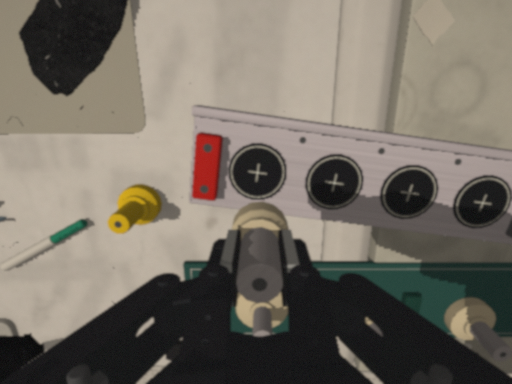

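The plug is held upright. The marks are clear at (257,171), (334,181), (409,191) and (483,202), and the red block is at (207,167).

Run:
```python
from h import *
np.set_printoptions(precision=4,suppress=True)
w=pickle.load(open("w2.pkl","rb"));c=pickle.load(open("top0.pkl","rb"));P=cloud(w)
for n,a,b in zip("abcd",[(211,166),(243,170),(274,173),(307,177)],[(257,171),(334,181),(409,191),(481,202)]):
    m1=mark(c,*a,16);m2=mark(w,*b,30); print(n,m2[0],m2[1],"tri",*tri(c,m1[0],w,m2[0]),"plane",onplane(w,*m2[0],.012), P[b[1]-8,b[0]-8,2])
print("table",P[250,340,2])
```

```text
a (257.0301208496094, 171.5357666015625) (46.73529815673828, 48.04825210571289) tri [0.6173 0.0779 0.0254] 0.010808335368057165 plane [0.6154 0.0728 0.012 ] 0.011156412538956662
b (333.63018798828125, 184.83224487304688) (48.41915512084961, 52.861968994140625) tri [ 0.6033 -0.0093  0.0211] 0.001031862208542062 plane [ 0.6002 -0.0114  0.012 ] 0.011749819893608349
c (407.5394592285156, 193.3709259033203) (48.794490814208984, 56.92921447753906) tri [ 0.592  -0.0926  0.016 ] 0.0013592643732496413 plane [ 0.5901 -0.0942  0.012 ] 0.012249862844526949
d (481.38818359375, 202.99537658691406) (46.229312896728516, 60.11250305175781) tri [ 0.5803 -0.1768  0.0153] 0.0012741846248452426 plane [ 0.5786 -0.179   0.012 ] 0.011523970962821928
table 0.002747214291844713
```

```bash
python3 -m handwheel '{"deltas": [[-1,0.02,-0.06,0.6,0],[-1,0,0,0.8,0],[-1,0,0,0.7,0],[-1,0,0,0.5,0],[-1,0,0,0.3,0],[-1,0,0,0.15,0],[-1,0,0,0,0],[-1,0,0,0,0]]}'; python3 -m handwheel '{"deltas": [[-1,0,0,0.03,0],[-1,0,0,0,0]]}'
```

```text
clock: 7.08
tcp_pos: [0.6174, 0.074, 0.1188]
orientation: [0.0, 1.0, 0.0, 0.001]
wrist_force: [1.2, 0.4, -2.7]
finger_gap: 0.0207
grip_force: 49.4
clock: 7.32
tcp_pos: [0.6169, 0.0741, 0.117]
orientation: [0.0, 1.0, 0.001, 0.0]
wrist_force: [-0.1, -0.0, -2.9]
finger_gap: 0.0207
grip_force: 49.4
```

```bash
python3 -m handwheel '{"deltas": [[-1,0,0,0.05,0],[-1,0,0,0,0]]}';python3 -m handwheel '{"deltas": [[-1,0,0,0.03,0],[-1,0,0,0,0]]}'
```

```text
clock: 7.58
tcp_pos: [0.6166, 0.0741, 0.1144]
orientation: [0.0, 1.0, 0.0, -0.0]
wrist_force: [-0.5, -0.4, -2.4]
finger_gap: 0.0206
grip_force: 49.4
clock: 7.82
tcp_pos: [0.6167, 0.074, 0.1133]
orientation: [0.0, 1.0, 0.0, -0.0]
wrist_force: [0.1, 0.1, -1.9]
finger_gap: 0.0207
grip_force: 49.4
```

```bash
python3 -m handwheel '{"deltas": [[-1,0,0,0.03,0],[-1,0,0,0,0]]}'; python3 -m handwheel '{"deltas": [[1,0,0,0,0],[1,0,0,0,0],[1,0,0,0,0],[1,0,0,0,0],[1,0,0,-0.5,0],[1,0,0,-0.9,0],[1,0,0,-0.9,0],[1,0,0,-0.9,0],[1,0,0,-0.9,0],[1,0,0,-0.4,0],[1,-0.81,0.6,0,0],[1,-0.81,0.6,0,0],[1,-0.81,0.6,0,0],[1,-0.81,0.6,0,0],[1,-0.81,0.6,0,0],[1,-0.81,0.6,0,0],[1,0,0,0,0],[1,0,0,0,0],[1,0,0,0,0]]}'
python3 - <<'E'
from h import *
from workcell import optics
np.set_printoptions(precision=4,suppress=True)
c=optics.read_camera("wrist"); pickle.dump(c,open("w3.pkl","wb")); cv2.imwrite("pics/w3.png",c["frame"][:,:,::-1])
P=cloud(c)
for p in [(.4215,-.0705,.063),(.4475,.0683,.063),(.6165,.0744,.072)]:
    q=proj(c,p);u,v=q.round().astype(int); print(q); 
    try: s=stub(c,P,u,v,22); print(s,onplane(c,*s[0],p[2]))
    except Exception as e: print(e)
E
```

```text
clock: 8.07
tcp_pos: [0.6167, 0.074, 0.1122]
orientation: [0.0, 1.0, 0.0, -0.0]
wrist_force: [-0.4, -0.8, -1.3]
finger_gap: 0.0208
grip_force: 49.4
clock: 10.45
tcp_pos: [0.4232, -0.0698, 0.292]
orientation: [-0.0, 1.0, 0.001, -0.0]
wrist_force: [1.3, 0.4, -0.9]
finger_gap: 0.0858
grip_force: 0.0
[259.6451 172.7857]
((np.float64(261.05151515151516), np.float64(174.63030303030303)), array([ 0.4206, -0.072 ,  0.0674]), np.int64(330)) [ 0.4194 -0.072   0.063 ]
[128.8932 148.9813]
((np.float64(130.69367088607595), np.float64(152.31392405063292)), array([0.4446, 0.0651, 0.0668]), np.int64(395)) [0.4439 0.0669 0.063 ]
[ 88.6238 -47.6815]
((np.float64(nan), np.float64(nan)), array([nan, nan, nan]), np.int64(0)) [nan nan nan]h.py:23: RuntimeWarning: Mean of empty slice.
  m=w&(P[...,2]>.058)&(P[...,2]<.085); vv,uu=np.nonzero(m); return (uu.mean(),vv.mean()),P[m].mean(0),m.sum()
  ret = ret.dtype.type(ret / rcount)
  ret = um.true_divide(
```

View pics/w3.png

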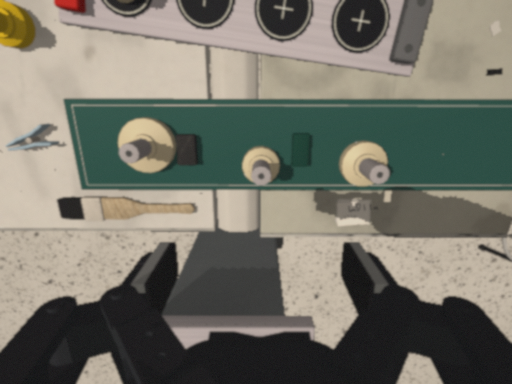

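Plug 46 is under the hand at (261,175). The small green block at (301,149) is lower than the fingertips will go.

```bash
python3 -m handwheel '{"deltas": [[1,-0.04,0,0.9,0],[1,0,0,0.9,0],[1,0,0,0.9,0],[1,0,0,0.8,0],[1,0,0,0.6,0],[1,0,0,0.4,0],[1,0,0,0.16,0],[1,0,0,0,0],[1,0,0,0,0],[-1,0,0,0,0],[-1,0,0,0,0],[-1,0,0,0,0],[-1,0,0,0,0],[-1,0,0,0,0],[-1,0,0,0,0],[-1,0,0,0,0]]}' 50
python3 -m handwheel '{"deltas": [[-1,0,0,-0.5,0],[-1,0,0,-0.95,0],[-1,0,0,-0.95,0],[-1,0,0,-0.95,0],[-1,0.76,-0.25,0,0],[-1,0.76,-0.25,0,0],[-1,0.76,-0.25,0,0],[-1,0.76,-0.25,0,0],[-1,0.76,-0.25,0,0],[-1,0.76,-0.25,0,0],[-1,0,0,0,0],[-1,0,0,0,0],[-1,0,0,0,0]]}'
python3 - <<'E'
from h import *
from workcell import optics
np.set_printoptions(precision=4,suppress=True)
c=optics.read_camera("wrist"); pickle.dump(c,open("w4.pkl","wb")); cv2.imwrite("pics/w4.png",c["frame"][:,:,::-1])
P=cloud(c); q=proj(c,(.6165,.0744,.072)); s=stub(c,P,*q.round().astype(int),25); print(q,s,onplane(c,*s[0],.072))
for p in [(.605,-.010,.012),(.593,-.094,.012),(.5817,-.1785,.012)]: print(proj(c,p))
E
```

```text
clock: 12.5
tcp_pos: [0.421, -0.0702, 0.1061]
orientation: [0.0, 1.0, 0.0, 0.0]
wrist_force: [-0.6, -0.4, 5.5]
finger_gap: 0.0207
grip_force: 48.8
clock: 14.12
tcp_pos: [0.6023, -0.0102, 0.2396]
orientation: [-0.0, 1.0, 0.0, -0.001]
wrist_force: [0.3, 0.2, -1.8]
finger_gap: 0.0212
grip_force: 49.2
[161.2777 173.224 ] ((np.float64(165.2270363951473), np.float64(173.89948006932408)), array([0.6154, 0.0716, 0.0702]), np.int64(577)) [0.6159 0.071  0.072 ]
[258.8056 168.9699]
[335.6582 179.5905]
[411.2489 189.3589]
```

View pics/w4.png

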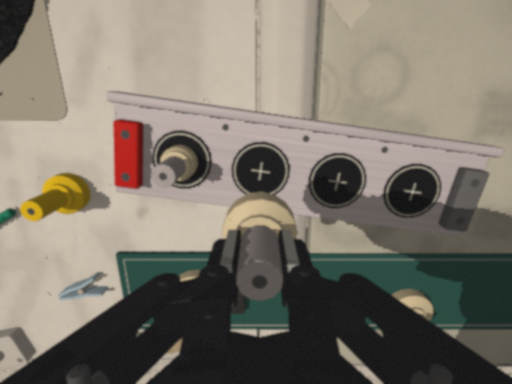

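Plug 36 stands on mark a at (176,163). Crosses b, c and d are at (261,171), (339,181) and (413,191). Allowing for the small wrist-camera bias seen on plug 36, the mark estimates agree to about 1 mm.

```bash
python3 -m handwheel '{"deltas": [[-1,0.06,0,0.6,0],[-1,0,0,0.8,0],[-1,0,0,0.7,0],[-1,0,0,0.5,0],[-1,0,0,0.3,0],[-1,0,0,0.15,0],[-1,0,0,0.06,0],[-1,0,0,0.04,0],[-1,0,0,0.02,0],[-1,0,0,0,0],[-1,0,0,0,0]]}'; python3 -m handwheel '{"deltas": [[1,0,0,0,0],[1,0,0,0,0],[1,0,0,0,0],[1,0,0,0,0],[1,0,0,-0.5,0],[1,0,0,-0.9,0],[1,0,0,-0.9,0],[1,0,0,-0.9,0],[1,0,0,-0.9,0],[1,0,0,-0.4,0],[1,-0.75,0.78,0,0],[1,-0.75,0.78,0,0],[1,-0.75,0.78,0,0],[1,-0.75,0.78,0,0],[1,-0.75,0.78,0,0],[1,-0.75,0.78,0,0],[1,0,0,0,0],[1,0,0,0,0],[1,0,0,0,0]]}'
python3 - <<'E'
from h import *
from workcell import optics
np.set_printoptions(precision=4,suppress=True)
c=optics.read_camera("wrist"); pickle.dump(c,open("w5.pkl","wb")); cv2.imwrite("pics/w5.png",c["frame"][:,:,::-1])
P=cloud(c)
q=proj(c,(.424,-.1985,.063)); s=stub(c,P,*q.round().astype(int),22); print(s,onplane(c,*s[0],.063))
E
```

```text
clock: 15.55
tcp_pos: [0.6058, -0.01, 0.1133]
orientation: [0.0, 1.0, 0.001, 0.0]
wrist_force: [0.2, -1.2, -2.0]
finger_gap: 0.0207
grip_force: 49.2
clock: 17.92
tcp_pos: [0.4264, -0.1967, 0.2928]
orientation: [-0.0, 1.0, 0.001, -0.0]
wrist_force: [-0.8, 0.6, -0.6]
finger_gap: 0.0852
grip_force: 0.0
((np.float64(261.5792682926829), np.float64(175.6189024390244)), array([ 0.4224, -0.1994,  0.0673]), np.int64(328)) [ 0.4212 -0.1995  0.063 ]
```

```bash
python3 -m handwheel '{"deltas": [[1,-0.08,0,0.9,0],[1,0,0,0.9,0],[1,0,0,0.9,0],[1,0,0,0.8,0],[1,0,0,0.6,0],[1,0,0,0.4,0],[1,0,0,0.18,0],[1,0,0,0,0],[1,0,0,0,0],[-1,0,0,0,0],[-1,0,0,0,0],[-1,0,0,0,0],[-1,0,0,0,0],[-1,0,0,0,0],[-1,0,0,0,0],[-1,0,0,0,0]]}' 50
python3 -m handwheel '{"deltas": [[-1,0,0,-0.5,0],[-1,0,0,-0.95,0],[-1,0,0,-0.95,0],[-1,0,0,-0.95,0],[-1,0.71,-0.43,0,0],[-1,0.71,-0.43,0,0],[-1,0.71,-0.43,0,0],[-1,0.71,-0.43,0,0],[-1,0.71,-0.43,0,0],[-1,0.71,-0.43,0,0],[-1,0,0,0,0],[-1,0,0,0,0],[-1,0,0,0,0]]}'
python3 - <<'E'
from h import *
from workcell import optics
c=optics.read_camera("wrist"); pickle.dump(c,open("w6.pkl","wb")); cv2.imwrite("pics/w6.png",c["frame"][:,:,::-1])
for p in [(.593,-.094,.012),(.5817,-.1785,.012)]: print(proj(c,p))
E
```

```text
clock: 19.98
tcp_pos: [0.4228, -0.1976, 0.1062]
orientation: [0.0, 1.0, 0.0, 0.0]
wrist_force: [-1.5, -0.7, 5.0]
finger_gap: 0.0208
grip_force: 48.8
clock: 21.6
tcp_pos: [0.5921, -0.0944, 0.2396]
orientation: [-0.0, 1.0, 0.0, -0.001]
wrist_force: [-0.6, -0.7, -0.9]
finger_gap: 0.0206
grip_force: 49.1
[258.62762273 170.56699718]
[335.87175489 180.5096718 ]
```

View pics/w6.png

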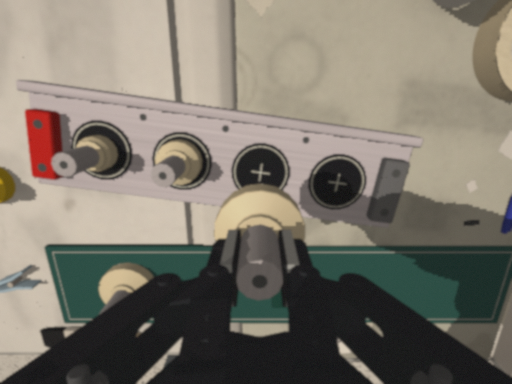

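Plugs 36 and 46 stand on marks a and b, and cross c at (261,172) is in line with the hand. Placing plug 56 next.

```bash
python3 -m handwheel '{"deltas": [[-1,0,0,0.6,0],[-1,0,0,0.8,0],[-1,0,0,0.7,0],[-1,0,0,0.5,0],[-1,0,0,0.3,0],[-1,0,0,0.15,0],[-1,0,0,0.06,0],[-1,0,0,0.04,0],[-1,0,0,0.02,0],[-1,0,0,0,0],[-1,0,0,0,0]]}'; python3 -m handwheel '{"deltas": [[1,0,0,0,0],[1,0,0,0,0],[1,0,0,0,0],[1,0,0,0,0],[1,0,0,-0.5,0],[1,0,0,-0.9,0],[1,0,0,-0.9,0],[1,0,0,-0.9,0],[1,0,0,-0.9,0],[1,0,0,-0.4,0],[1,-0.61,-0.67,0,0],[1,-0.61,-0.67,0,0],[1,-0.61,-0.67,0,0],[1,-0.61,-0.67,0,0],[1,-0.61,-0.67,0,0],[1,-0.61,-0.67,0,0],[1,0,0,0,0],[1,0,0,0,0],[1,0,0,0,0]]}'
python3 - <<'E'
from h import *
from workcell import optics
np.set_printoptions(precision=4,suppress=True)
c=optics.read_camera("wrist"); pickle.dump(c,open("w7.pkl","wb")); cv2.imwrite("pics/w7.png",c["frame"][:,:,::-1])
P=cloud(c)
q=proj(c,(.446,.068,.063)); s=stub(c,P,*q.round().astype(int),22); print(s,onplane(c,*s[0],.063))
E
```

```text
clock: 23.02
tcp_pos: [0.593, -0.094, 0.1133]
orientation: [0.0, 1.0, 0.0, 0.0]
wrist_force: [0.2, -0.3, -0.2]
finger_gap: 0.021
grip_force: 49.1
clock: 25.4
tcp_pos: [0.4471, 0.0661, 0.2928]
orientation: [0.0, 1.0, -0.0, -0.0]
wrist_force: [0.6, -0.0, 0.8]
finger_gap: 0.0855
grip_force: 0.0
((np.float64(258.1359516616314), np.float64(173.99697885196375)), array([0.445 , 0.0669, 0.0673]), np.int64(331)) [0.4438 0.067  0.063 ]
```

```bash
python3 -m handwheel '{"deltas": [[1,-0.03,-0.06,0.9,0],[1,0,0,0.9,0],[1,0,0,0.9,0],[1,0,0,0.8,0],[1,0,0,0.6,0],[1,0,0,0.4,0],[1,0,0,0.18,0],[1,0,0,0,0],[1,0,0,0,0],[-1,0,0,0,0],[-1,0,0,0,0],[-1,0,0,0,0],[-1,0,0,0,0],[-1,0,0,0,0],[-1,0,0,0,0],[-1,0,0,0,0]]}' 50
python3 -m handwheel '{"deltas": [[-1,0,0,-0.5,0],[-1,0,0,-0.95,0],[-1,0,0,-0.95,0],[-1,0,0,-0.95,0],[-1,0.425,0.77,0,0],[-1,0.425,0.77,0,0],[-1,0.425,0.77,0,0],[-1,0.425,0.77,0,0],[-1,0.425,0.77,0,0],[-1,0.425,0.77,0,0],[-1,0.425,0.77,0,0],[-1,0.425,0.77,0,0],[-1,0,0,0,0],[-1,0,0,0,0],[-1,0,0,0,0]]}'
python3 - <<'E'
from h import *
from workcell import optics
c=optics.read_camera("wrist"); pickle.dump(c,open("w8.pkl","wb")); cv2.imwrite("pics/w8.png",c["frame"][:,:,::-1])
for p in [(.5817,-.1785,.012)]: print(proj(c,p))
E
```

```text
clock: 27.45
tcp_pos: [0.4454, 0.069, 0.1062]
orientation: [0.0, 1.0, 0.0, 0.0]
wrist_force: [-0.2, -0.4, 4.9]
finger_gap: 0.021
grip_force: 48.8
clock: 29.32
tcp_pos: [0.5808, -0.1762, 0.2396]
orientation: [-0.0, 1.0, 0.001, -0.0]
wrist_force: [1.1, -0.6, -1.5]
finger_gap: 0.0205
grip_force: 49.1
[261.24757147 170.6566273 ]
```

View pics/w8.png

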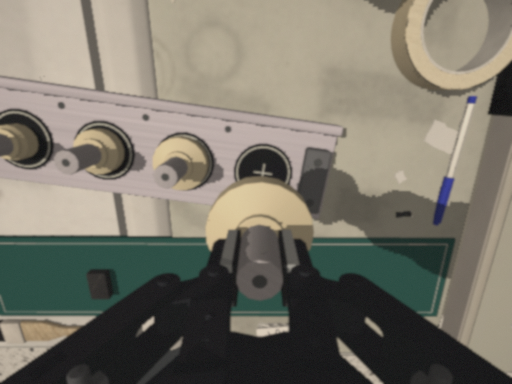

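Plugs 36, 46 and 56 are standing, and cross d at (263,172) is about 2 mm to the −y side of the hand, so I'll correct y slightly and place.

```bash
python3 -m handwheel '{"deltas": [[-1,0,0.05,0.6,0],[-1,0,0,0.8,0],[-1,0,0,0.7,0],[-1,0,0,0.5,0],[-1,0,0,0.3,0],[-1,0,0,0.15,0],[-1,0,0,0.06,0],[-1,0,0,0.04,0],[-1,0,0,0.02,0],[-1,0,0,0,0],[-1,0,0,0,0]]}'; python3 -m handwheel '{"deltas": [[1,0,0,0,0],[1,0,0,0,0],[1,0,0,0,0],[1,0,0,0,0],[1,0,0,-0.5,0],[1,0,0,-0.9,0],[1,0,0,-0.9,0],[1,0,0,-0.9,0],[1,0,0,-0.9,0],[1,0,0,-0.4,0],[1,-0.7,0.8,0,0],[1,-0.7,0.8,0,0],[1,-0.7,0.8,0,0],[1,-0.7,0.8,0,0],[1,-0.7,0.8,0,0],[1,0,0,0,0],[1,0,0,0,0]]}'
python3 - <<'E'
from h import *
from workcell import optics
np.set_printoptions(precision=4,suppress=True)
c=optics.read_camera("top"); P=cloud(c)
cv2.imwrite("pics/top1.png",cv2.resize(c["frame"][130:270,140:410],None,fx=2.9,fy=2.9,interpolation=cv2.INTER_CUBIC)[:,:,::-1])
for n,p in zip("abcd",[(.6165,.0744,.072),(.6055,-.0091,.072),(.5935,-.0929,.072),(.5822,-.1777,.072)]):
    q=proj(c,p); s=stub(c,P,*q.round().astype(int),10); o=onplane(c,*s[0],.072); print(n,s[1],o,"off mm",(o-p)*1000)
E
```

```text
clock: 30.75
tcp_pos: [0.5815, -0.1793, 0.1133]
orientation: [0.0, 1.0, 0.0, 0.0]
wrist_force: [-0.8, -0.2, -1.7]
finger_gap: 0.0208
grip_force: 49.1
clock: 32.88
tcp_pos: [0.4415, -0.3391, 0.2924]
orientation: [-0.001, 1.0, 0.0, -0.0]
wrist_force: [1.0, 0.6, 0.9]
finger_gap: 0.0856
grip_force: 0.0
a [0.616  0.0745 0.0716] [0.6159 0.0745 0.072 ] off mm [-0.5857  0.0644  0.    ]
b [ 0.6067 -0.009   0.0719] [ 0.6067 -0.009   0.072 ] off mm [1.1503 0.0832 0.    ]
c [ 0.594  -0.092   0.0714] [ 0.5939 -0.092   0.072 ] off mm [0.4301 0.9307 0.    ]
d [ 0.5829 -0.1767  0.0715] [ 0.5828 -0.1767  0.072 ] off mm [0.6248 1.0179 0.    ]
```

View pics/top1.png

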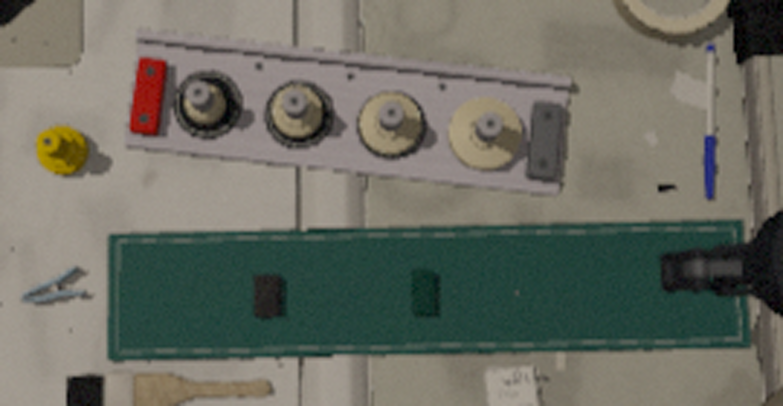

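All four plugs stand upright within about 1.5 mm of their marks, smallest next to the red block at (148,97) and largest by the grey one. The arm is clear, so I'm handing in.

```bash
python3 -c "
from workcell import hand_in
print(hand_in())"
```

```text
the job is handed in; nothing more can be done
None
```

The four plugs stand on the rail in order from the red block (36, 46, 56, 66 mm), each measured within about 1.5 mm of its mark's centre, and the job was handed in at about 33 s; the hand-in call gave no verdict.

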